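# Sweep the loose nuts into the parts tray

## Robot

A 6-joint arm with a two-finger parallel gripper is mounted at the origin on the work surface. World frame = base frame: x ahead of the robot, y to its left, z up, the work surface at z = 0. Lengths are in m, angles in rad, forces in N, time in s.
With the tool pointing down it reaches from about 0.25 to 0.8 m from the base axis. Payload 3.9 kg.
Tool frame: the origin (TCP) lies midway between the tips of the shut fingers; the grasp point (between the pads) lies 19 mm behind it (env.grip_point_offset is the distance from the TCP to the grasp point, in m); x points along the fingers, y is the direction in which the jaws open and shut, and the axes are right-handed (so a half turn about x gives the same grasp; the last joint's range is limited). The gripper opens to 85 mm and grips with 20 to 120 N. Pads are 22 mm wide; open, the fingers measure 114 mm over their backs; the gripper's body (76 mm by 85 mm) begins 54 mm behind the grasp point. The pads swing forward as they close: fully open they stand 13 mm farther back than shut.
Start: joints at [-1.211, 0.26, -0.138, 1.173, 0, 1.571], TCP at [0.185, -0.491, 0.231] pointing down, gripper open.
Joint ranges: [-2.78, 2.78], [-0.83, 1.72], [-1.28, 1.37], [-1.9, 2.12], [-1.57, 1.48], [-3.14, 3.14]. Speed limits (rad/s): [2.57, 2.57, 3.14, 3.14, 3.14, 3.14].

## Interface

Orientations are given as a unit quaternion [x, y, z, w].
In Python, from workcell import env, imaging gives the robot as it stands.
- The arm moves only by the tool play_rows, never from a script. Its argument "moves" is a list of rows, each a list of 3 entries, a list of its own where there are three numbers: the shift along the tool's x, y, z in mm, then the turn, a rotation vector about the tool's x, y, z in rad, then the opening in per cent of the stroke, from 0 (shut) to 100 (fully open). A call has exactly 10 rows; each row is the pose to reach, as a shift and turn from the pose measured when the call began, along the tool's axes at that moment; what a row does not reach only later rows make up. A row lasts 1/8 s, in which the tool goes at most 62.5 mm and 10.7 degrees, less where a joint would pass 70% of its speed; a pose out of reach is approached as far as the arm can. A call with a gripper value outside its range is refused whole. The fingers move at their own pace and stop on an object; "squeeze" is the grip in N (left out, the last holds). Time passes only in rows, so rows that repeat a pose let the fingers close, or fill a call up. It gives the time, the measured TCP pose, the force and the opening at its end, in the units of the state.
- env.get_obs(): the state, without advancing time (a new reading comes with each control period).
- imaging.snapshot(name): name is "scene" or "top" or "wrist"; returns the picture (400x640x3 uint8, red, green, blue); there is no depth.
- imaging.camera_model(name): a dict with "fx", "fy", "cx", "cy" (pixels), "xyz" and "attitude" of the camera in the world; the wrist camera has in their place "hand_eye" (4x4, takes a point from camera to tool coordinates, whose origin is the TCP and whose axes are the tool frame's). Camera axes: x right, y down, z forward; pixel columns grow to the right and rows downward; lengths in m; the calibration is good to about 2 mm. A picture is of the moment at which its call begins: read the wrist's pose just before it. camera_model takes no time and is no camera call.
- env.job_done(): hands the job in, once; it reports no verdict.
The state is a dict: "clock": time; "joint_positions": joint angles; "joint_vel": joint speeds; "effort": joint torques, N m; "ee_pos": TCP position; "ee_rot": TCP orientation; "ft_force": force on the tool from outside, world axes, zero at the start; "moment": the same for the moment, N m; "width": finger opening in m.
Only numpy, scipy, OpenCV 4.12 (cv2) and the standard library are available. Lean on these libraries where they do the work, as an engineer would, in place of code of your own. Each camera call takes 0.05 s, during which the arm holds its last target.

## Task

Tidy the work board: with your closed fingers, gently sweep the three loose hexagon nuts across the board and in through the open side of the parts tray, until all three lie wholly inside it. Slide them only, never pinch them or lift them, and leave everything else standing where it is.

Things in the scene. Friction and masses are not known exactly. Their poses are not given: they have to be found in the camera images.
- nut_a: one of three identical plain dark steel hexagon nuts lying flat on the board, 24 mm across flats, 28 across corners, 13 high, 15 mm bore, about 33 g; origin at the centre of its underside, z up; slides freely when pushed
- nut_b: one of three identical plain dark steel hexagon nuts lying flat on the board, 24 mm across flats, 28 across corners, 13 high, 15 mm bore, about 33 g; origin at the centre of its underside, z up; slides freely when pushed
- nut_c: one of three identical plain dark steel hexagon nuts lying flat on the board, 24 mm across flats, 28 across corners, 13 high, 15 mm bore, about 33 g; origin at the centre of its underside, z up; slides freely when pushed
- tray: fixed three-sided parts tray of aluminium, screwed to the board. Inside 150 mm (its x) by 120 mm (its y), walls 4 mm thick and 22 mm high at -x, +x and +y; the whole -y side is open (the mouth, at y = -60 mm). Its floor is level with the board's surface, with no lip or step. Origin at the centre of the inner floor; z up
- board: fixed flat grey work board, 360 mm (its x) by 500 mm (its y, from -220 to +280 mm of the origin), 4 mm thick; origin on its underside, midway across, so its top is 4 mm above the table. The nuts, the tray, the cell, the capacitor and the foot stand on it
- cell: upright round blue battery cell, 26 mm diameter, 50 high, on the board between the nuts; not to be disturbed; origin at the centre of its underside
- capacitor: upright black capacitor can, 24 mm diameter, 36 high, near the board's long edge; not to be disturbed; origin at the centre of its underside
- foot: round black rubber foot, 34 mm diameter, 16 high, near the board's long edge; not to be disturbed; origin at the centre of its underside
- mug: white mug, 82 mm diameter, 95 high, beside the board; not to be disturbed; origin at the centre of its underside
- jar: small lidded glass jar, 56 mm diameter, 55 high, beyond the board; not to be disturbed; origin at the centre of its underside
- screwdriver: screwdriver lying on the table beside the board; not to be disturbed, about 0.2 m long, 30 mm thick or less

How it is judged:
At the end, for the whole second after the job is handed in: All three nuts rest wholly inside the tray (centres between the side walls, at least 14 mm inside the mouth line), undersides less than 20 mm above the table, slower than 20 mm/s; cell, capacitor, foot, mug, jar and screwdriver within 20 mm of where they started (x of nut_a in the frame of tray between -0.075 and 0.075 m and y of nut_a in the frame of tray between -0.046 and 0.06 m and height (world z) of each of nut_a, nut_b, nut_c below 0.02 m and linear speed of each of nut_a, nut_b, nut_c below 0.02 m/s and x of nut_b in the frame of tray between -0.075 and 0.075 m and y of nut_b in the frame of tray between -0.046 and 0.06 m and x of nut_c in the frame of tray between -0.075 and 0.075 m and y of nut_c in the frame of tray between -0.046 and 0.06 m and distance of each of cell, capacitor, foot, mug, jar, screwdriver from where it was at the start of the episode below 0.02 m); the robot touches nothing.
It fails at once if a nut was lifted off the board (height (world z) of any of nut_a, nut_b, nut_c above 0.021 m).
It fails at once if a nut was pinched or rammed hard (over 20 N between fingers and nut) (contact force between any of nut_a, nut_b, nut_c and the fingers above 20 N).
It fails at once if a bystander was moved more than 20 mm (distance of any of cell, capacitor, foot, mug, jar, screwdriver from where it was at the start of the episode above 0.02 m).
It fails at once if an upright bystander was knocked over (angle between any of cell, capacitor, foot, mug, jar's own z axis and vertical above 0.5 rad).
It also fails if it takes over 64 s, if anything falls off the work surface, if the arm or the gripper's body presses on something with over 40 N, if the wrist force passes 120 N, or if a joint passes its speed limit or range.

## Working session

There is one attempt and no reset: what is moved stays moved. The work goes in short steps, Python scripts to look and compute and a tool call to move; the robot and the scene stay as the last step left them, time stands still between calls to the robot, and variables do not carry over. Pictures are saved under pics/ and viewed, and the job is handed in when it is done.

Besides the shell and the picture viewer there is one more tool, called after "Emit:" as name(argument=value, ...) on one line, values as JSON. play_rows: Moves the arm, as the interface text tells. Its arguments: {"type":"object","properties":{"moves":{"type":"array"},"squeeze":{"type":"number"}},"required":["moves"]}

```bash
mkdir -p pics; ls; python3 - <<'E'
from workcell import env, imaging
import cv2
print(env.get_obs())
for n in ("top","scene"):
    m=imaging.camera_model(n); print(n,m)
    cv2.imwrite(f"pics/{n}0.png",imaging.snapshot(n)[:,:,::-1])
print(imaging.camera_model("wrist"))
E
```

```text
pics
{'clock': 0.0, 'joint_positions': array([-1.21096597e+00,  2.60701057e-01, -1.39374503e-01,  1.17266222e+00,
       -2.36970732e-05,  1.57081720e+00]), 'joint_vel': array([ 7.54161986e-04, -7.59892781e-04,  1.23323229e-03,  1.42020106e-05,
       -8.86458446e-04,  6.76633146e-04]), 'effort': array([-7.64222423e-04, -4.05675924e+01,  2.53925121e+01,  1.87602307e-02,
       -1.27482635e-04,  3.12760471e-05]), 'ee_pos': array([ 0.18461889, -0.49075621,  0.23045388]), 'ee_rot': array([-0.69556319, -0.12720053,  0.69582535, -0.12585288]), 'ft_force': array([ 0.51492   ,  0.5801108 , -0.42495793]), 'moment': array([0.03046518, 0.01513855, 0.02125733]), 'width': 0.08533225582229594}
top {'fx': 504.1483529506208, 'fy': 504.1483529506208, 'cx': 322.92519610329964, 'cy': 198.1474406768267, 'xyz': array([ 0.41624932, -0.08730704,  1.08883538]), 'attitude': array([-0.69728705,  0.7110946 , -0.05955935,  0.06773422])}
scene {'fx': 466.0743487350065, 'fy': 466.0743487350065, 'cx': 324.8632888137371, 'cy': 202.44416097084368, 'xyz': array([1.38729178, 0.25228431, 0.6114431 ]), 'attitude': array([ 0.46766315,  0.74364286, -0.39949307, -0.26209114])}
{'fx': 334.8438175842783, 'fy': 334.8438175842783, 'cx': 317.5399094264178, 'cy': 199.52369352097037, 'hand_eye': array([[ 1.83447407e-05, -2.81141835e-01,  9.59666227e-01,
        -1.41253557e-01],
       [ 9.99998940e-01,  1.40204898e-03,  3.91625640e-04,
        -6.33541601e-04],
       [-1.45560140e-03,  9.59665203e-01,  2.81141563e-01,
        -7.13529140e-02],
       [ 0.00000000e+00,  0.00000000e+00,  0.00000000e+00,
         1.00000000e+00]])}
```

View pics/top0.png

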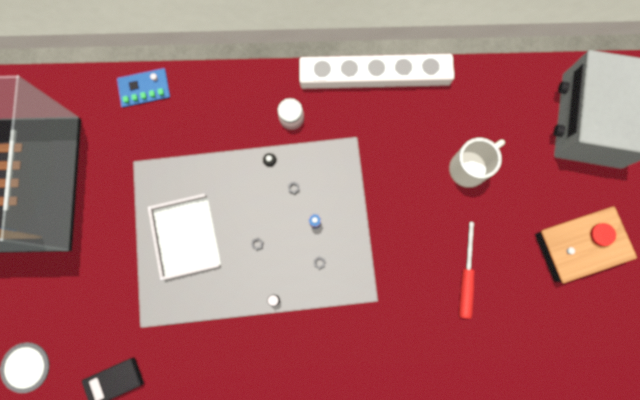

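View pics/scene0.png

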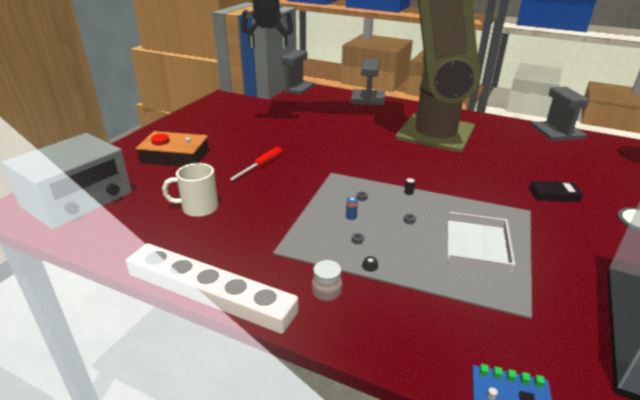

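The top view shows nuts near (294,188), (258,244) and (320,263), the cell at (315,220), foot (269,159), capacitor (273,300) and the tray around (184,237). Next I'll measure these.

```bash
cat > h.py <<'E'
from workcell import env, imaging
import numpy as np, cv2
from scipy.spatial.transform import Rotation as R
def ray(n,uv,z,obs=None):
    m=imaging.camera_model(n)
    uv=np.atleast_2d(np.asarray(uv,float))
    d=np.c_[(uv[:,0]-m['cx'])/m['fx'],(uv[:,1]-m['cy'])/m['fy'],np.ones(len(uv))]
    if n=='wrist':
        Rt=R.from_quat(obs['ee_rot']).as_matrix();H=m['hand_eye']
        M=Rt@H[:3,:3];o=obs['ee_pos']+Rt@H[:3,3]
    else: M=R.from_quat(m['attitude']).as_matrix();o=m['xyz']
    d=d@M.T
    return o+d*((z-o[2])/d[:,2])[:,None]
def proj(n,p):
    m=imaging.camera_model(n);q=(np.atleast_2d(p)-m['xyz'])@R.from_quat(m['attitude']).as_matrix()
    return np.c_[q[:,0]/q[:,2]*m['fx']+m['cx'],q[:,1]/q[:,2]*m['fy']+m['cy']]
E
python3 - <<'E'
from h import *
im=cv2.imread('pics/top0.png')
c=im[130:335,130:385]; cv2.imwrite('pics/crop0.png',cv2.resize(c,None,fx=3.1,fy=2.9,interpolation=cv2.INTER_CUBIC))
g=cv2.cvtColor(im,cv2.COLOR_BGR2HSV)
# board
b=((g[:,:,1]<40)&(g[:,:,2]>80)).astype(np.uint8); 
n,l,s,ce=cv2.connectedComponentsWithStats(b)
i=l[280,200]; cs,_=cv2.findContours((l==i).astype(np.uint8),cv2.RETR_EXTERNAL,cv2.CHAIN_APPROX_NONE)
r=cv2.approxPolyDP(cv2.convexHull(max(cs,key=cv2.contourArea)),8,True)[:,0]
print(r, ray('top',r,.004).round(4))
for nme,(u,v) in dict(n1=(294,188),n2=(258,244),n3=(320,263)).items():
    w=cv2.cvtColor(im,cv2.COLOR_BGR2GRAY)[v-11:v+12,u-11:u+12].astype(float)
    bg=np.median(w); m=np.clip(bg-w-15,0,30)
    yy,xx=np.mgrid[v-11:v+12,u-11:u+12]
    cc=((xx*m).sum()/m.sum(),(yy*m).sum()/m.sum())
    print(nme,bg,np.round(cc,1),ray('top',cc,.0105).round(4), (m>0).sum())
for nme,uv,z in [('cell top',(315,220),.054),('foot',(269,159),.02),('cap',(273,300),.04),('jar',(290,110),.05),('mug',(476,162),.09)]:
    print(nme,ray('top',uv,z).round(3))
E
```

```text
[[356 139]
 [375 300]
 [141 325]
 [135 162]] [[ 0.7468 -0.1529  0.004 ]
 [ 0.3937 -0.1822  0.004 ]
 [ 0.3511  0.3107  0.004 ]
 [ 0.7046  0.3405  0.004 ]]
n1 207.0 [293.5 188.5] [[ 0.6357 -0.0128  0.0105]] 129
n2 206.0 [257.4 244. ] [[0.5159 0.0656 0.0105]] 126
n3 207.0 [319.2 262.6] [[ 0.4738 -0.0662  0.0105]] 119
cell top [[ 0.559 -0.06   0.054]]
foot [[0.701 0.04  0.02 ]]
cap [[0.398 0.029 0.04 ]]
jar [[ 0.801 -0.009  0.05 ]]
mug [[ 0.667 -0.39   0.09 ]]
```

View pics/crop0.png

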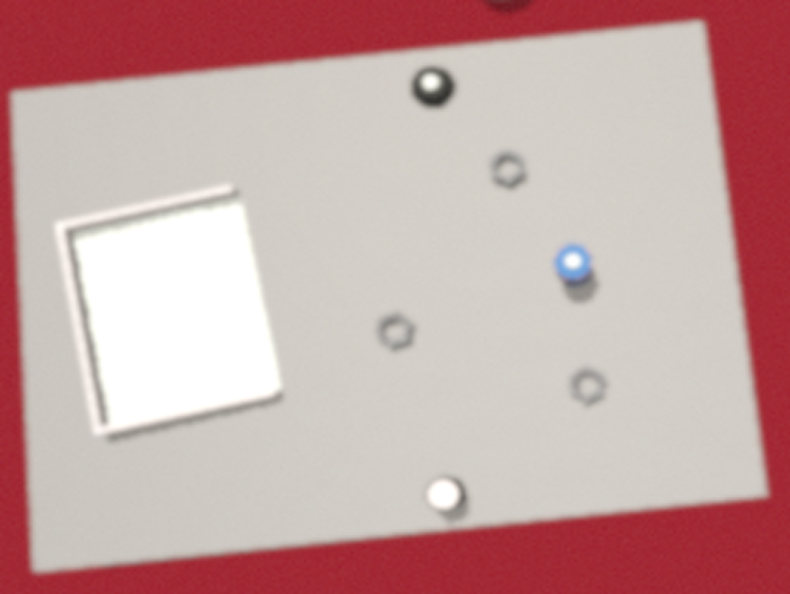

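```bash
python3 - <<'E'
from h import *
im=cv2.imread('pics/top0.png')
m=(im.min(2)>235).astype(np.uint8); m[:, :140]=0; m[:, 235:]=0; m[:180]=0; m[300:]=0
cs,_=cv2.findContours(m,cv2.RETR_EXTERNAL,cv2.CHAIN_APPROX_NONE)
c=max(cs,key=cv2.contourArea); rr=cv2.minAreaRect(c); bp=cv2.boxPoints(rr)
print('floor',bp.round(1)); F=ray('top',bp,.004); print(F.round(4), [np.linalg.norm(F[i]-F[i-1]).round(4) for i in range(4)], F.mean(0))
W=np.array([(237,188),(280,393),(57,223),(98,432)])/[3.1,2.9]+130
P=ray('top',W,.026);print('wall tops',P.round(4))
print(np.linalg.norm(P[0]-P[1]),np.linalg.norm(P[2]-P[3]),np.linalg.norm(P[0]-P[2]),np.linalg.norm(P[1]-P[3]))
b=((im[:,:,0]>im[:,:,2].astype(int)+40)).astype(np.uint8); b[:205]=0;b[240:]=0;b[:,:300]=0;b[:,335:]=0
ys,xs=np.nonzero(b);print('cell px',xs.mean(),ys.mean(),xs.min(),xs.max(),ys.min(),ys.max(),ray('top',(xs.mean(),ys.mean()),.045))
E
```

```text
floor [[151.8 211. ]
 [207.4 199.9]
 [220.7 266.3]
 [165.1 277.4]]
[[0.5932 0.2982 0.004 ]
 [0.6154 0.1768 0.004 ]
 [0.4704 0.1451 0.004 ]
 [0.4491 0.2636 0.004 ]] [np.float64(0.1482), np.float64(0.1234), np.float64(0.1484), np.float64(0.1205)] [0.53205103 0.22093881 0.004     ]
wall tops [[0.6225 0.1738 0.026 ]
 [0.4709 0.1411 0.026 ]
 [0.5988 0.2981 0.026 ]
 [0.4453 0.2637 0.026 ]]
0.15510616356900214 0.15726417534255946 0.12663790958334095 0.12521502606765195
cell px 314.2413793103448 220.09195402298852 309 319 214 226 [[ 0.5603978  -0.05796237  0.045     ]]
```

Emit:
play_rows(moves=[[[4, -20, -50], [-0.14, 0, 0], 0], [[8, -42, -105], [-0.28, 0, 0], 0], [[15, -65, -160], [-0.42, 0, 0], 0], [[22, -88, -215], [-0.56, 0, 0], 0], [[30, -110, -270], [-0.7, 0, 0], 0], [[38, -132, -325], [-0.85, 0, 0], 0], [[46, -155, -380], [-1.0, 0, 0], 0], [[54, -178, -435], [-1.14, 0, 0], 0], [[62, -200, -490], [-1.28, 0, 0], 0], [[70, -222, -540], [-1.42, 0, 0], 0]], squeeze=20)

```text
clock: 1.35
ee_pos: [0.613, -0.0911, 0.1601]
ee_rot: [0.444, 0.551, -0.444, 0.55]
ft_force: [1.1, -1.1, -0.1]
width: -0.0004
```

```bash
cat >> h.py <<'E'
C=np.array([.533,.220]); YAW=.21
A=np.array([[np.cos(YAW),np.sin(YAW)],[-np.sin(YAW),np.cos(YAW)]])
def tray(p): return (np.atleast_2d(p)[:,:2]-C)@A.T
def world(q): return C+np.asarray(q)@A
def goal(tx,ty,z,psi=0.0):
    "shift+turn in tool axes to reach tray-xy, height z, tool -z along tray y turned by psi ccw"
    o=env.get_obs(); T=R.from_quat(o['ee_rot']).as_matrix()
    a=YAW+psi; Y=np.array([np.cos(a),np.sin(a),0]);X=np.array([0,0,-1.]);Z=np.cross(X,Y)
    d=np.r_[world((tx,ty)),z]-o['ee_pos']
    print('shift mm',(T.T@d*1e3).round(1),'turn',R.from_matrix(T.T@np.c_[X,Y,Z]).as_rotvec().round(3),'now tray',tray(o['ee_pos']).round(4),o['ee_pos'][2].round(4),'F',o['ft_force'].round(1),'t',o['clock'])
E
python3 - <<'E'
from h import *
o=env.get_obs(); cv2.imwrite('pics/w1.png',imaging.snapshot('wrist')[:,:,::-1])
cv2.imwrite('pics/t1.png',imaging.snapshot('top')[:,:,::-1])
print(tray([[.6357,-.0128],[.5159,.0656],[.4738,-.0662],[.56,-.058],[.701,.04],[.398,.029]]).round(4))
goal(.052,-.30,.04)
E
```

```text
[[ 0.0519 -0.2491]
 [-0.0489 -0.1474]
 [-0.1176 -0.2676]
 [-0.0315 -0.2775]
 [ 0.1268 -0.2111]
 [-0.1719 -0.1587]]
shift mm [119.   36.4 -18.3] turn [ 0.006 -0.003 -0.   ] now tray [[ 0.0157 -0.3189]] 0.1589 F [-0.6 -0.8  0.2] t 1.45
```

View pics/w1.png

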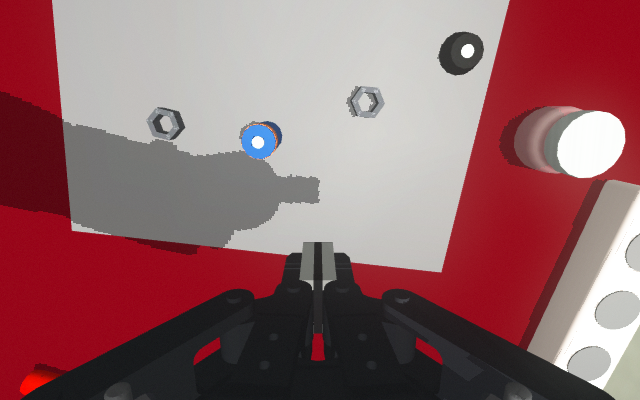

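```bash
python3 - <<'E'
from h import *
o=env.get_obs()
im=cv2.imread('pics/w1.png')
for c in [(165,124),(366,102)]: print(tray(ray('wrist',c,.0105,o)).round(4))
print('cell top',tray(ray('wrist',(258,141),.054,o)),'foot',tray(ray('wrist',(464,50),.02,o)))
cv2.imwrite('pics/w1c.png',cv2.resize(im[70:280,130:400],None,fx=2.9,fy=2.8,interpolation=cv2.INTER_CUBIC))
E
```

```text
[[-0.1139 -0.2656]]
[[ 0.0554 -0.2465]]
cell top [[-0.02807225 -0.27453334]] foot [[ 0.12784355 -0.20741222]]
```

View pics/w1c.png

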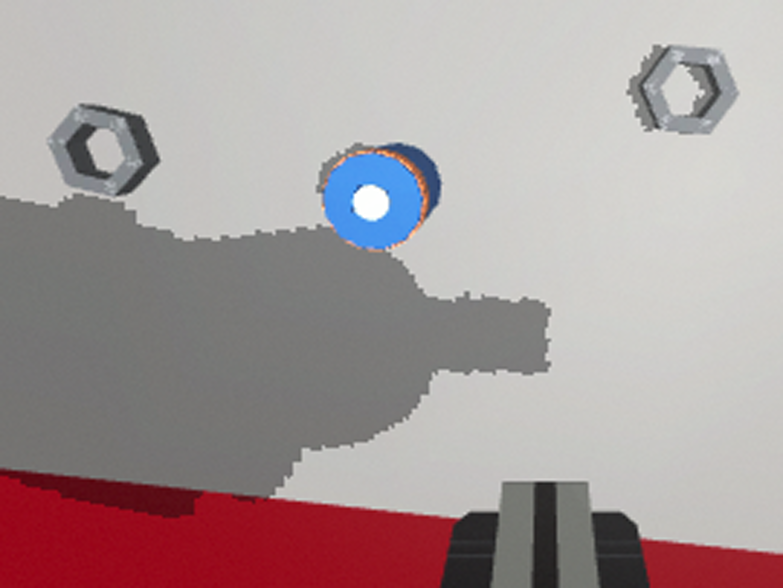

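Emit:
play_rows(moves=[[[15, 8, -3], [0, 0, 0], 0], [[35, 16, -8], [0, 0, 0], 0], [[55, 24, -12], [0, 0, 0], 0], [[75, 32, -16], [0, 0, 0], 0], [[95, 36, -18], [0.006, -0.003, 0], 0], [[110, 36, -18], [0.006, -0.003, 0], 0], [[119, 36, -18], [0.006, -0.003, 0], 0], [[119, 36, -18], [0.006, -0.003, 0], 0], [[119, 36, -18], [0.006, -0.003, 0], 0], [[119, 36, -18], [0.006, -0.003, 0], 0]])

```text
clock: 2.7
ee_pos: [0.6468, -0.0631, 0.0409]
ee_rot: [0.445, 0.549, -0.444, 0.55]
ft_force: [-0.1, -0.5, -0.5]
width: -0.0001
```

The wrist view agrees with the top view to about 4 mm, with n3 at (165,124) and n1 at (366,102). n1 has a flat facing the fingers, which suits the push. I'll measure again with the arm at rest.

```bash
cat >> h.py <<'E'
def look(name):
    o=env.get_obs(); im=imaging.snapshot('wrist')[:,:,::-1].copy(); cv2.imwrite(f'pics/{name}.png',im)
    g=cv2.cvtColor(im,cv2.COLOR_BGR2HSV)
    return o,im
E
python3 - <<'E'
from h import *
o,im=look('w2'); print(o['ee_pos'],o['joint_vel'].round(3))
E
```

```text
[ 0.64677624 -0.06307842  0.04092118] [ 0.     0.001 -0.002  0.     0.    -0.001]
```

View pics/w2.png

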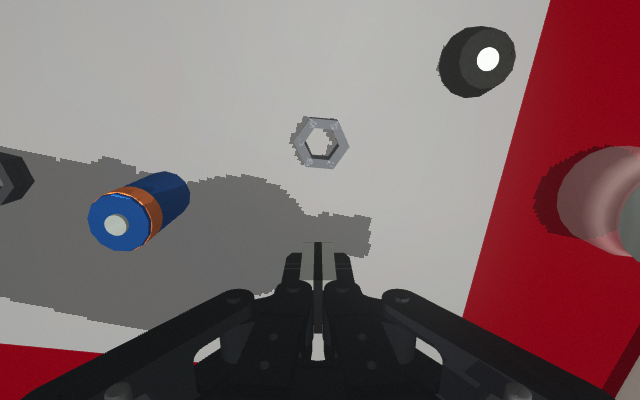

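```bash
python3 - <<'E'
from h import *
o=env.get_obs()
print('n1',tray(ray('wrist',(322,142),.017,o)).round(4),'cell',tray(ray('wrist',(116,225),.054,o)).round(4),'foot',tray(ray('wrist',(488,60),.02,o)).round(4))
goal(.0535,-.30,.010); goal(.0535,-.27,.010); 
E
```

```text
n1 [[ 0.0544 -0.2476]] cell [[-0.0299 -0.2771]] foot [[ 0.1288 -0.2106]]
shift mm [30.8  1.3 -0.5] turn [-0.    -0.    -0.002] now tray [[ 0.0522 -0.3005]] 0.0408 F [-0.1  0.9 -0.5] t 2.75
shift mm [ 30.8   1.3 -30.5] turn [-0.    -0.    -0.002] now tray [[ 0.0522 -0.3005]] 0.0408 F [-0.1  0.9 -0.5] t 2.75
```

Emit:
play_rows(moves=[[[10, 1, 0], [0, 0, 0], 0], [[20, 2, 0], [0, 0, 0], 0], [[28, 2, 0], [0, 0, 0], 0], [[31, 2, -4], [0, 0, 0], 0], [[31, 2, -10], [0, 0, 0], 0], [[31, 2, -16], [0, 0, 0], 0], [[31, 2, -22], [0, 0, 0], 0], [[31, 2, -28], [0, 0, 0], 0], [[31, 2, -34], [0, 0, 0], 0], [[31, 2, -40], [0, 0, 0], 0]])

```text
clock: 4.0
ee_pos: [0.6404, -0.0231, 0.0099]
ee_rot: [0.445, 0.549, -0.444, 0.55]
ft_force: [-0.2, -0.1, -0.5]
width: -0.0001
```

```bash
python3 - <<'E'
from h import *
o,im=look('w3'); goal(.0535,.01,.010)
cv2.imwrite('pics/w3.png',cv2.resize(im[80:300,200:440],None,fx=2.5,fy=2.5,interpolation=cv2.INTER_CUBIC))
E
```

```text
shift mm [ 1.000e-01 -5.000e-01 -2.693e+02] turn [ 0.001 -0.001 -0.002] now tray [[ 0.0542 -0.2593]] 0.0099 F [ 0.   0.5 -0.7] t 4.05
```

View pics/w3.png

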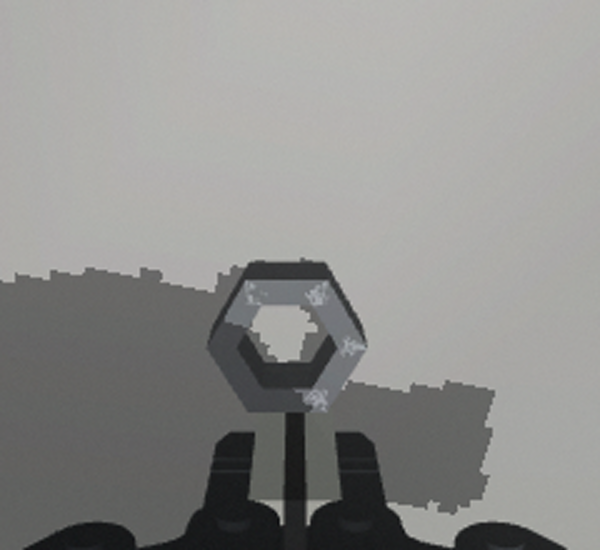

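The nut sits flat against the closed fingers, centred to about 1 mm. I'll push on straight.

Emit:
play_rows(moves=[[[0, 0, -7], [0, 0, 0], 0], [[0, 0, -15], [0, 0, 0], 0], [[0, 0, -24], [0, 0, 0], 0], [[0, 0, -33], [0, 0, 0], 0], [[0, 0, -42], [0, 0, 0], 0], [[0, 0, -51], [0, 0, 0], 0], [[0, 0, -60], [0, 0, 0], 0], [[0, 0, -69], [0, 0, 0], 0], [[0, 0, -77], [0, 0, 0], 0], [[0, 0, -84], [0, 0, 0], 0]])

```text
clock: 5.3
ee_pos: [0.6224, 0.0603, 0.0099]
ee_rot: [0.445, 0.55, -0.444, 0.55]
ft_force: [-0.1, 0.4, -0.9]
width: 0.0
```

```bash
python3 - <<'E'
from h import *
o,im=look('w4'); goal(.053,-.003,.010)
cv2.imwrite('pics/w4.png',im)
E
```

```text
shift mm [   0.2   -0.9 -170.9] turn [ 0.002 -0.001 -0.002] now tray [[ 0.0541 -0.1739]] 0.01 F [-0.9  1.1 -0.3] t 5.35
```

View pics/w4.png

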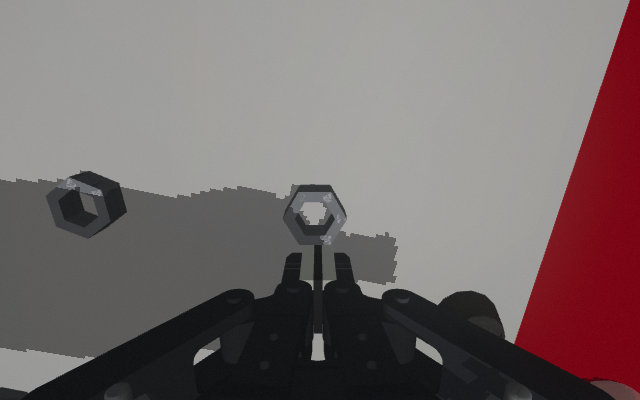

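Emit:
play_rows(moves=[[[0, 0, -7], [0, 0, 0], 0], [[0, 0, -15], [0, 0, 0], 0], [[0, 0, -24], [0, 0, 0], 0], [[0, 0, -33], [0, 0, 0], 0], [[0, 0, -42], [0, 0, 0], 0], [[0, 0, -51], [0, 0, 0], 0], [[0, -1, -60], [0, 0, 0], 0], [[0, -1, -69], [0, 0, 0], 0], [[0, -1, -77], [0, 0, 0], 0], [[0, -1, -84], [0, 0, 0], 0]])

```text
clock: 6.6
ee_pos: [0.6034, 0.1436, 0.01]
ee_rot: [0.445, 0.55, -0.444, 0.55]
ft_force: [-0.3, -0.1, 0.4]
width: -0.0001
```

```bash
python3 - <<'E'
from h import *
o,im=look('w5'); goal(.053,-.003,.010)
cv2.imwrite('pics/w5.png',im)
E
```

```text
shift mm [  0.2   0.2 -85.6] turn [ 0.002 -0.002 -0.002] now tray [[ 0.053  -0.0886]] 0.01 F [0.3 0.  0.3] t 6.65
```

View pics/w5.png

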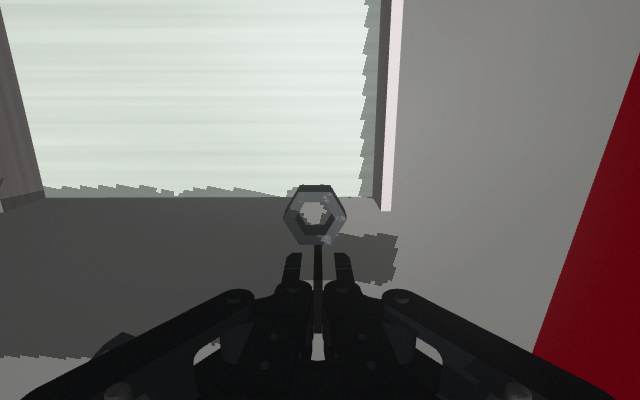

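Emit:
play_rows(moves=[[[0, 0, -7], [0, 0, 0], 0], [[0, -1, -15], [0, 0, 0], 0], [[0, -2, -24], [0, 0, 0], 0], [[0, -3, -33], [0, 0, 0], 0], [[0, -4, -42], [0, 0, 0], 0], [[0, -5, -51], [0, 0, 0], 0], [[0, -6, -60], [0, 0, 0], 0], [[0, -7, -69], [0, 0, 0], 0], [[0, -8, -77], [0, 0, 0], 0], [[0, -8, -84], [0, 0, 0], 0]])

```text
clock: 7.9
ee_pos: [0.5775, 0.2253, 0.0102]
ee_rot: [0.445, 0.55, -0.443, 0.55]
ft_force: [1.3, 0.1, 0.7]
width: -0.0003
```

```bash
python3 - <<'E'
from h import *
o,im=look('w6'); goal(.046,-.04,.010); goal(-.049,-.197,.10)
cv2.imwrite('pics/w6.png',im)
E
```

```text
shift mm [ 0.2  1.1 36.8] turn [ 0.003 -0.003 -0.002] now tray [[ 0.0448 -0.0032]] 0.0103 F [-0.5  0.4 -0. ] t 7.95
shift mm [-90.5 -94.3 193.2] turn [ 0.003 -0.003 -0.002] now tray [[ 0.0448 -0.0032]] 0.0103 F [-0.5  0.4 -0. ] t 7.95
```

View pics/w6.png

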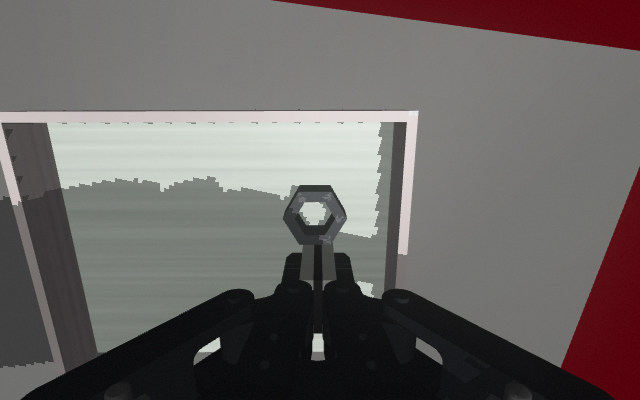

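Emit:
play_rows(moves=[[[0, 0, 12], [0, 0, 0], 0], [[-20, 0, 25], [0, 0, 0], 0], [[-50, 0, 35], [0, 0, 0], 0], [[-60, -20, 60], [0, 0, 0], 0], [[-60, -40, 90], [0, 0, 0], 0], [[-60, -60, 120], [0, 0, 0], 0], [[-60, -80, 150], [0, 0, 0], 0], [[-60, -92, 180], [0, 0, 0], 0], [[-60, -94, 193], [0, 0, 0], 0], [[-60, -94, 193], [0.003, -0.003, -0.002], 0]])

```text
clock: 9.2
ee_pos: [0.527, 0.0166, 0.0697]
ee_rot: [0.446, 0.549, -0.445, 0.549]
ft_force: [0.8, 0.2, -0.2]
width: -0.0002
```

```bash
python3 - <<'E'
from h import *
o,im=look('w7'); goal(-.049,-.197,.010)
E
```

```text
shift mm [59.6 -1.   0.2] turn [-0.001 -0.    -0.   ] now tray [[-0.048  -0.1969]] 0.0696 F [ 0.4 -0.   0.1] t 9.25
```

View pics/w7.png

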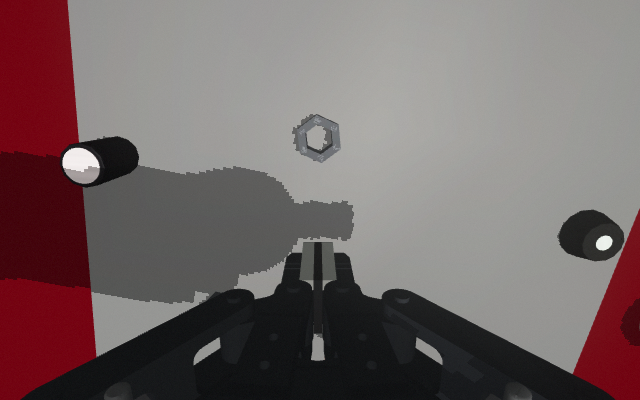

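```bash
python3 - <<'E'
from h import *
im=cv2.imread('pics/w7.png'); cv2.imwrite('pics/w7c.png',cv2.resize(im[100:260,240:400],None,fx=3.7,fy=3.7,interpolation=cv2.INTER_CUBIC))
o=env.get_obs(); print(tray(ray('wrist',(319,138),.017,o)).round(4))
E
```

```text
[[-0.0471 -0.145 ]]
```

View pics/w7c.png

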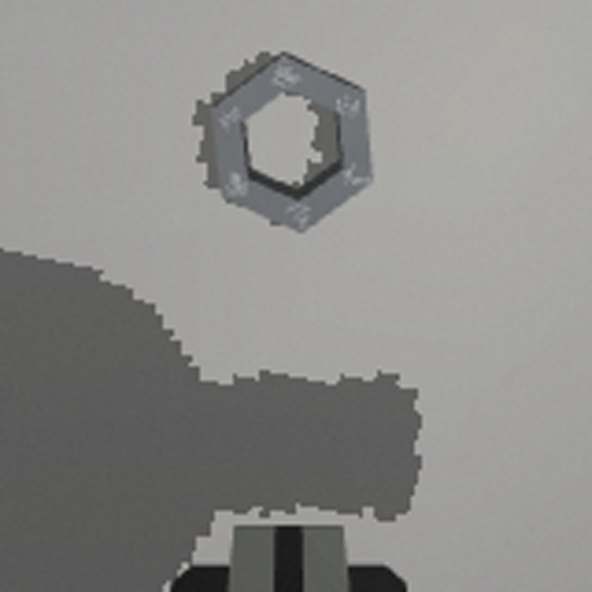

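Emit:
play_rows(moves=[[[15, -1, 0], [0, 0, 0], 0], [[30, -2, 0], [0, 0, 0], 0], [[45, -2, -2], [0, 0, 0], 0], [[56, -2, -6], [0, 0, 0], 0], [[59, -2, -12], [0, 0, 0], 0], [[59, -2, -18], [0, 0, 0], 0], [[59, -2, -24], [0, 0, 0], 0], [[59, -2, -30], [0, 0, 0], 0], [[59, -2, -36], [0, 0, 0], 0], [[59, -2, -42], [0, 0, 0], 0]])

```text
clock: 10.5
ee_pos: [0.5166, 0.0585, 0.0109]
ee_rot: [0.445, 0.549, -0.445, 0.55]
ft_force: [-0.2, -1.0, 0.5]
width: 0.0002
```

```bash
python3 - <<'E'
from h import *
o,im=look('w8'); goal(-.049,0,.010)
cv2.imwrite('pics/w8.png',cv2.resize(im[120:300,220:420],None,fx=3,fy=3,interpolation=cv2.INTER_CUBIC))
E
```

```text
shift mm [   0.9    0.9 -153.8] turn [-0.    -0.001 -0.001] now tray [[-0.0499 -0.1538]] 0.0108 F [ 0.2  0.7 -0.1] t 10.55
```

View pics/w8.png

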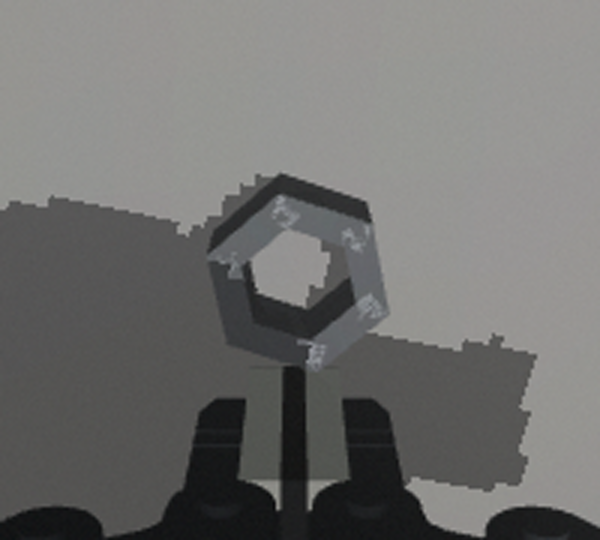

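It is rotating counterclockwise into flat contact, as predicted. I'll continue.

Emit:
play_rows(moves=[[[0, 0, -6], [0, 0, 0], 0], [[0, 0, -13], [0, 0, 0], 0], [[0, 0, -20], [0, 0, 0], 0], [[0, 0, -28], [0, 0, 0], 0], [[0, 0, -36], [0, 0, 0], 0], [[0, 0, -44], [0, 0, 0], 0], [[0, 0, -52], [0, 0, 0], 0], [[0, 0, -60], [0, 0, 0], 0], [[0, 0, -67], [0, 0, 0], 0], [[0, 0, -73], [0, 0, 0], 0]])

```text
clock: 11.8
ee_pos: [0.501, 0.131, 0.0108]
ee_rot: [0.445, 0.55, -0.444, 0.55]
ft_force: [0.4, -0.1, 0.4]
width: -0.0
```

```bash
python3 - <<'E'
from h import *
o,im=look('w9'); goal(-.049,0,.010)
E
```

```text
shift mm [  1.    0.9 -79.7] turn [ 0.001 -0.002 -0.001] now tray [[-0.0499 -0.0797]] 0.0109 F [-0.3  0.6 -0. ] t 11.85
```

View pics/w9.png

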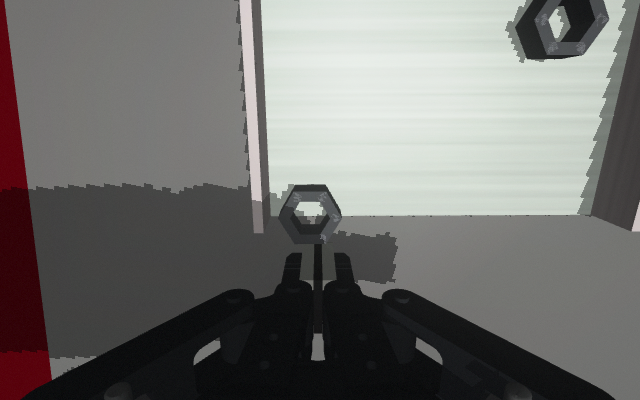

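Emit:
play_rows(moves=[[[0, 0, -6], [0, 0, 0], 0], [[0, 0, -13], [0, 0, 0], 0], [[0, 1, -20], [0, 0, 0], 0], [[0, 1, -28], [0, 0, 0], 0], [[0, 2, -36], [0, 0, 0], 0], [[0, 2, -44], [0, 0, 0], 0], [[0, 3, -52], [0, 0, 0], 0], [[0, 3, -60], [0, 0, 0], 0], [[0, 4, -68], [0, 0, 0], 0], [[0, 4, -75], [0, 0, 0], 0]])

```text
clock: 13.1
ee_pos: [0.4892, 0.2064, 0.011]
ee_rot: [0.445, 0.55, -0.444, 0.55]
ft_force: [0.5, -0.0, -0.1]
width: 0.0002
```

```bash
python3 - <<'E'
from h import *
o,im=look('w10'); goal(-.135,-.32,.08,-.33)
E
```

```text
shift mm [-69.8 -89.6 316.3] turn [ 0.331 -0.003 -0.001] now tray [[-0.0457 -0.0034]] 0.011 F [0.6 0.8 0.3] t 13.15
```

View pics/w10.png

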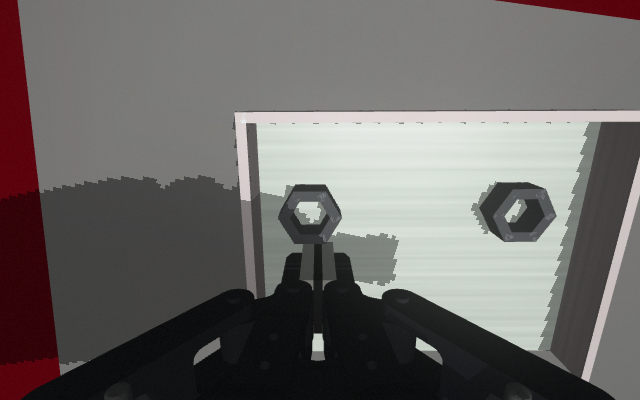

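Emit:
play_rows(moves=[[[0, 0, 12], [0, 0, 0], 0], [[-20, 0, 25], [0, 0, 0], 0], [[-50, 0, 40], [0, 0, 0], 0], [[-70, -14, 85], [0.07, 0, 0], 0], [[-70, -28, 130], [0.14, 0, 0], 0], [[-70, -42, 175], [0.21, 0, 0], 0], [[-70, -58, 220], [0.28, 0, 0], 0], [[-70, -74, 265], [0.35, 0, 0], 0], [[-70, -90, 305], [0.4, 0, 0], 0], [[-70, -90, 311], [0.4, 0, 0], 0]])

```text
clock: 14.4
ee_pos: [0.4651, -0.1189, 0.0802]
ee_rot: [0.546, 0.45, -0.546, 0.449]
ft_force: [0.6, 0.4, -0.7]
width: -0.0001
```

```bash
python3 - <<'E'
from h import *
o,im=look('w11'); goal(-.136,-.314,.010,-.40)
E
```

```text
shift mm [70.3 -1.  -2.5] turn [-0.002 -0.002 -0.   ] now tray [[-0.1361 -0.3169]] 0.0803 F [ 0.6 -0.6  0.1] t 14.45
```

View pics/w11.png

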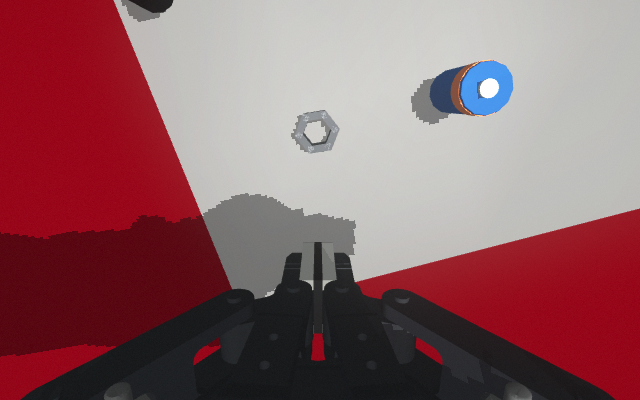

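```bash
python3 - <<'E'
from h import *
im=cv2.imread('pics/w11.png'); cv2.imwrite('pics/w11c.png',cv2.resize(im[95:260,240:400],None,fx=3.6,fy=3.6,interpolation=cv2.INTER_CUBIC))
o=env.get_obs(); n=tray(ray('wrist',(317,131),.017,o))[0]; print(n.round(4))
d=np.array([np.sin(.4),np.cos(.4)]);
s=n-d*.05; goal(s[0],s[1],.010,-.4)
E
```

```text
[-0.1152 -0.266 ]
shift mm [70.3 -0.5 -4.8] turn [-0.002 -0.002 -0.   ] now tray [[-0.1361 -0.3169]] 0.0803 F [ 0.6 -0.6  0.1] t 14.45
```

View pics/w11c.png

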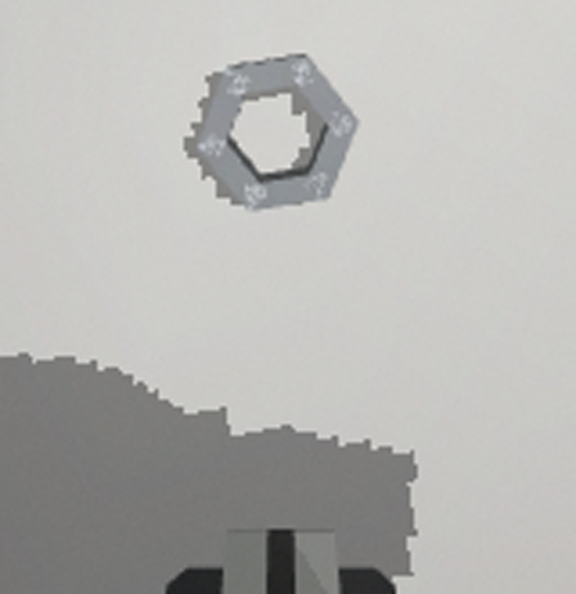

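Emit:
play_rows(moves=[[[18, 0, 0], [0, 0, 0], 0], [[36, 0, 0], [0, 0, 0], 0], [[54, 0, -2], [0, 0, 0], 0], [[66, 0, -6], [0, 0, 0], 0], [[70, -1, -12], [0, 0, 0], 0], [[70, -1, -18], [0, 0, 0], 0], [[70, -1, -24], [0, 0, 0], 0], [[70, -1, -30], [0, 0, 0], 0], [[70, -1, -36], [0, 0, 0], 0], [[70, -1, -42], [0, 0, 0], 0]])

```text
clock: 15.7
ee_pos: [0.4732, -0.0764, 0.0105]
ee_rot: [0.546, 0.45, -0.545, 0.449]
ft_force: [-0.3, -0.1, -0.4]
width: 0.0003
```

```bash
python3 - <<'E'
from h import *
o,im=look('w12'); goal(-.015,-.03,.010,-.4)
cv2.imwrite('pics/w12.png',cv2.resize(im[120:300,220:420],None,fx=3,fy=3,interpolation=cv2.INTER_CUBIC))
E
```

```text
shift mm [ 1.200e+00  2.000e-01 -2.683e+02] turn [-0.002 -0.003 -0.001] now tray [[-0.1201 -0.2768]] 0.0104 F [0.6 0.6 1.2] t 15.75
```

View pics/w12.png

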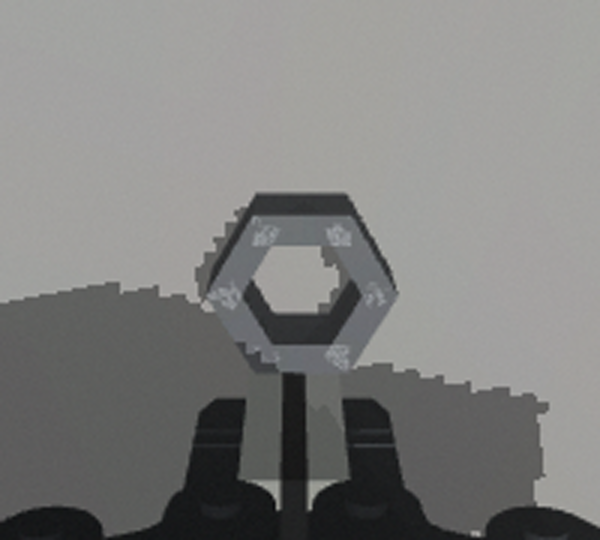

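Emit:
play_rows(moves=[[[0, 0, -7], [0, 0, 0], 0], [[0, 0, -15], [0, 0, 0], 0], [[0, 0, -24], [0, 0, 0], 0], [[0, 0, -33], [0, 0, 0], 0], [[0, 0, -42], [0, 0, 0], 0], [[0, 0, -51], [0, 0, 0], 0], [[0, 0, -60], [0, 0, 0], 0], [[0, 0, -69], [0, 0, 0], 0], [[0, 0, -77], [0, 0, 0], 0], [[0, 0, -84], [0, 0, 0], 0]])

```text
clock: 17.0
ee_pos: [0.4894, 0.0072, 0.0107]
ee_rot: [0.546, 0.45, -0.545, 0.449]
ft_force: [-1.0, 0.4, -0.3]
width: -0.0004
```

```bash
python3 - <<'E'
from h import *
o,im=look('w13'); goal(-.015,-.03,.010,-.4)
E
```

```text
shift mm [   1.4    0.2 -183. ] turn [-0.001 -0.004 -0.001] now tray [[-0.0866 -0.1984]] 0.0107 F [0.7 1.6 0.3] t 17.05
```

View pics/w13.png

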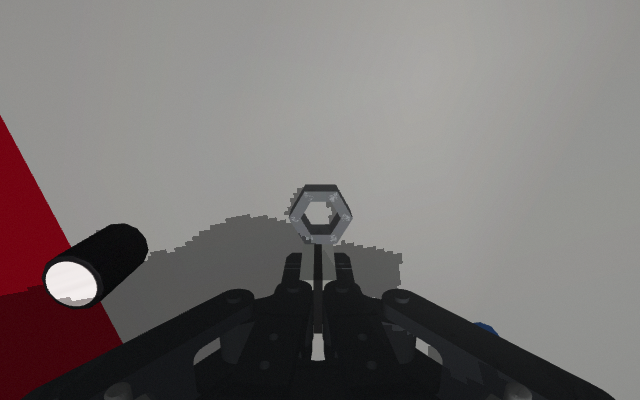

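Emit:
play_rows(moves=[[[0, 0, -7], [0, 0, 0], 0], [[0, 0, -15], [0, 0, 0], 0], [[0, 0, -24], [0, 0, 0], 0], [[0, 0, -33], [0, 0, 0], 0], [[0, 0, -42], [0, 0, 0], 0], [[0, 0, -51], [0, 0, 0], 0], [[0, 0, -60], [0, 0, 0], 0], [[0, 0, -69], [0, 0, 0], 0], [[0, 0, -77], [0, 0, 0], 0], [[0, 0, -84], [0, 0, 0], 0]])

```text
clock: 18.3
ee_pos: [0.5057, 0.0909, 0.011]
ee_rot: [0.547, 0.451, -0.544, 0.45]
ft_force: [-0.6, 0.9, 0.0]
width: -0.0002
```

```bash
python3 - <<'E'
from h import *
o,im=look('w14'); goal(-.015,-.03,.010,-.4)
E
```

```text
shift mm [  1.5   0.1 -97.7] turn [-0.    -0.005 -0.001] now tray [[-0.0531 -0.12  ]] 0.0111 F [-0.2  0.8 -0.1] t 18.35
```

View pics/w14.png

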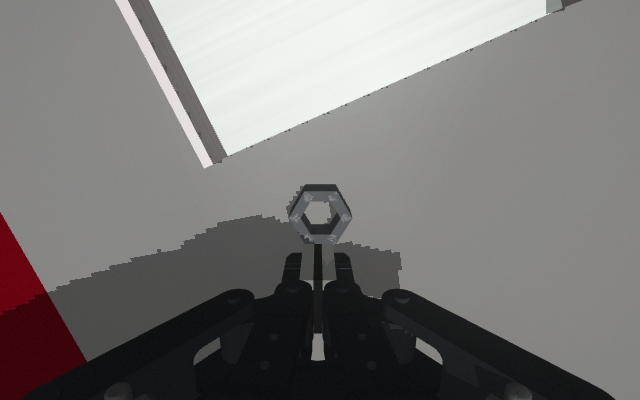

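Emit:
play_rows(moves=[[[0, 0, -8], [0, 0, 0], 0], [[0, 0, -18], [0, 0, 0], 0], [[0, 0, -28], [0, 0, 0], 0], [[0, 0, -38], [0, 0, 0], 0], [[0, 0, -48], [0, 0, 0], 0], [[0, 0, -58], [0, 0, 0], 0], [[0, 0, -68], [0, 0, 0], 0], [[0, 0, -78], [0, 0, 0], 0], [[0, 0, -87], [0, 0, 0], 0], [[0, 0, -95], [0, 0, 0], 0]])

```text
clock: 19.6
ee_pos: [0.5241, 0.1855, 0.0115]
ee_rot: [0.547, 0.451, -0.544, 0.45]
ft_force: [0.3, -0.5, -0.4]
width: -0.0001
```

```bash
python3 - <<'E'
from h import *
o,im=look('w15'); goal(-.05,-.15,.2,-.4)
E
```

```text
shift mm [-189.1   14.5  122. ] turn [ 0.001 -0.006 -0.002] now tray [[-0.0153 -0.0311]] 0.0116 F [0.7 1.6 0.4] t 19.65
```

View pics/w15.png

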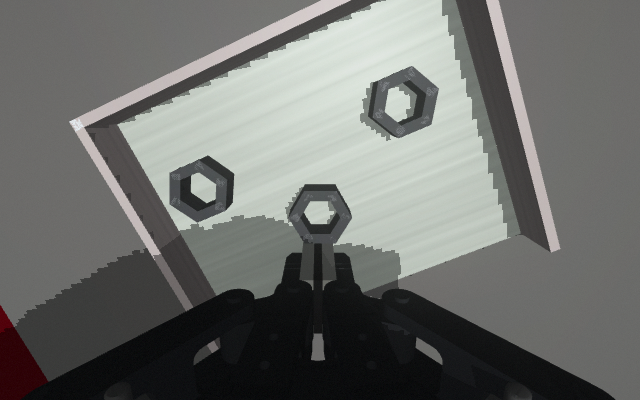

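All three are inside. I'll back off, lift clear and verify.

Emit:
play_rows(moves=[[[0, 0, 10], [0, 0, 0], 0], [[0, 0, 25], [0, 0, 0], 0], [[-30, 0, 35], [0, 0, 0], 0], [[-70, 0, 70], [0, 0, 0], 0], [[-110, 10, 110], [0, 0, 0], 0], [[-150, 20, 150], [0, 0, 0], 0], [[-180, 20, 195], [0, 0, 0], 0], [[-190, 20, 240], [0, 0, 0], 0], [[-190, 20, 270], [0, 0, 0], 0], [[-190, 20, 270], [0, 0, 0], 0]])

```text
clock: 20.9
ee_pos: [0.4914, -0.0861, 0.2001]
ee_rot: [0.548, 0.45, -0.544, 0.448]
ft_force: [-0.2, 0.4, -0.3]
width: -0.0004
```

```bash
python3 - <<'E'
from h import *
im=imaging.snapshot('top')[:,:,::-1]; cv2.imwrite('pics/t2.png',im)
cv2.imwrite('pics/s2.png',imaging.snapshot('scene')[:,:,::-1])
goal(0,0,0.1)
E
```

```text
shift mm [ 101.7  -17.6 -305.6] turn [-0.401 -0.006 -0.002] now tray [[-0.1034 -0.2887]] 0.1999 F [ 1.2  0.7 -0.5] t 21.0
```

View pics/t2.png

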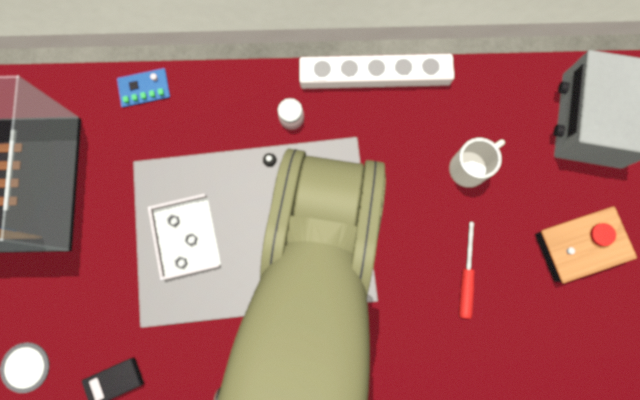

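View pics/s2.png

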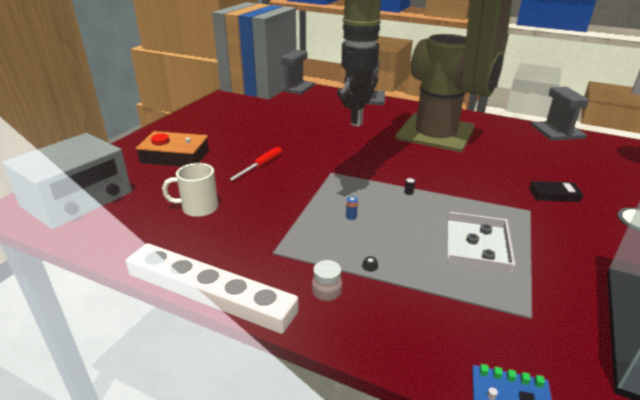

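Nuts appear in the tray at top-view pixels (174,221), (191,240) and (181,263). In the scene view the bystanders sit at the same pixels as at the start: cell (351,207), capacitor (409,187), foot (370,264).

```bash
python3 - <<'E'
from h import *
print(tray(ray('top',[(174,221),(191,240),(181,263)],.017)).round(3))
a=cv2.imread('pics/scene0.png');b=cv2.imread('pics/s2.png')
d=(cv2.absdiff(a,b).max(2)>40)
for n,(u,v,w,h) in dict(cell=(351,207,7,14),cap=(409,187,7,10),foot=(370,264,10,10),mug=(195,190,30,28),jar=(327,280,17,20),driver=(257,164,28,18)).items(): print(n,d[v-h:v+h,u-w:u+w].mean().round(3))
print(env.job_done())
E
```

```text
[[ 0.04   0.017]
 [-0.009 -0.012]
 [-0.052  0.018]]
cell 0.043
cap 0.0
foot 0.0
mug 0.0
jar 0.0
driver 0.0
the job is handed in; nothing more can be done
None
```

All three nuts are in the tray and the job is handed in at about 21 s of the 64 s allowed. I swept each nut in from behind with the closed fingers, sliding only, and backed off and lifted clear of the board before handing in.

- **Nut positions:** the last top view puts the centres, in the tray's frame, at about (40, 17), (-9, -12) and (-52, 18) mm. All are inside the ±75 mm sides and past the -46 mm line.
- **Forces:** wrist force readings at the end of each move never exceeded about 2 N. I did not measure the peak force between fingers and nuts during the pushes.
- **Bystanders:** comparing the scene view before and after showed no change at the capacitor, foot, mug, jar or screwdriver. About 4% of the pixels around the cell changed. I put that down to the nut and arm shadow beside it, since the cell sits at the same pixel as before, but I did not measure its shift more finely. In the last top view the arm hid the cell and capacitor, so those two rest on the scene view alone.
- **Disagreement:** the top and wrist views differed by up to about 4 mm on nut positions.

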